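# Press the hinge block home and hold the matching leaf lined up for the pin

### The arm

A 6-joint arm with a two-finger parallel gripper is mounted at the origin on the work surface. World frame = base frame: x ahead of the robot, y to its left, z up, the work surface at z = 0. Lengths are in mm, angles in rad, forces in N, time in s.
With the tool pointing down it reaches from about 275 to 1000 mm from the base axis. Payload 8.4 kg.
Tool frame: the origin (TCP) lies at the very end of the fingers, on their centre line; the grasp point (between the pads) lies 19 mm behind it; z points along the fingers, y is the line along which they close (so a half turn about z gives the same grasp; the last joint's range is limited). The gripper opens to 85 mm and grips with 20 to 120 N. Pads are 22 mm wide; open, the fingers measure 114 mm over their backs; the gripper's body (76 mm by 85 mm) begins 54 mm behind the grasp point. The pads swing forward as they close: fully open they stand 13 mm farther back than shut.
Start: joints at [-0.002, 0.353, 1.633, -0, 1.155, -0.002], TCP at [625.002, -0, 231.281] pointing down, gripper open.
Joint ranges: [-2.63, 2.63], [-0.92, 2.1], [0.06, 2.66], [-1.3, 4.44], [0, 2.69], [-3.02, 3.02]. Speed limits (rad/s): [2.22, 2.22, 2.79, 3.14, 3.14, 3.14].

### API

Orientations are given as [roll, pitch, yaw] about the fixed x, y, z axes, in that order (R = Rz(yaw) Ry(pitch) Rx(roll)).
In Python, from rig import sensors, grab_frame, camera_params, order gives the robot as it stands. The module is installed in compiled form; this text tells all that it offers.
- The arm moves only by the tool move_arm, never from a script. Its argument "motion" is a list of rows, each a list of 7 numbers: the turn, a rotation vector about the tool's x, y, z in shares of pi rad (1.0 is pi rad), then the shift along the tool's x, y, z in normalised numbers (1 is 100 cm), then the finger opening in m, from 0 to 0.0854. A call has 1 to 8 rows; each row is the pose to reach, as a shift and turn from the pose commanded when the call began, along the tool's axes at that moment; what a row does not reach only later rows make up. A row lasts 1/8 s, in which the tool goes at most 62.5 mm and 10.7 degrees, less where a joint would pass 70% of its speed; a pose out of reach is approached as far as the arm can. No shift or turn number may pass 1 either way. A call with a gripper value outside its range is refused whole. The fingers move at their own pace and stop on an object; "grip_force" is the grip in N (left out, the last holds). Time passes only in rows, so rows that repeat a pose let the fingers close. It gives the time, the measured TCP pose, the force, the opening and the grip force at its end, in the units of the state.
- sensors.sense(): the state, without advancing time (a new reading comes with each control period).
- grab_frame(name): name is "scene" or "side" or "wrist"; returns (picture, depth): 480x640x3 uint8, red, green, blue; 480x640 float32, mm along the optical axis (not along the pixel's ray), 0 where there is no reading.
- camera_params(name): a dict with "camera_matrix" (3x3 intrinsics, pixels), "world_from_camera" (4x4, takes a point from camera to world coordinates). Camera axes: x right, y down, z forward; pixel columns grow to the right and rows downward; lengths in mm; the calibration is good to about 2 mm. A picture is of the moment at which its call begins: read the wrist's pose just before it. camera_params takes no time and is no camera call; for the wrist camera it gives the pose at the moment of the call.
- order.sign_off(): hands the job in; it is judged then, once.
The state is a dict: "clock": time; "qpos": joint angles; "qvel": joint speeds; "joint_efforts": joint torques, N m; "eef_pos": TCP position; "tcp_rot": TCP orientation; "contact_force": force on the tool from outside, world axes, zero at the start; "wrist_torque": the same for the moment, N m; "opening": opening from 0.0 (shut) to 1.0 (fully open); "grasp_force": force on a finger pad.
Only numpy, scipy, OpenCV 4.12 (cv2) and the standard library are available. Lean on these libraries where they do the work, as an engineer would, in place of code of your own. Each camera call takes 0.05 s, during which the arm holds its last target. There are 200 camera calls.

### The job

On the instrument case, first press the blue pad of the hinge block down until the block is fully home (no yellow showing). Then lift the bright aluminium hinge leaf with the single knuckle out of its black holder and lower it, knuckle down and plate upright, into the gap between the block's two knuckles until it sits in the notch and the holes line up; finish while still gripping it there, aligned and still, ready for the pin. Leave the brass leaf, the pin and the other things on the bench where they are.

Things in the scene. Friction and masses are not known exactly. Their poses are not given: they have to be found in the camera images.
- instrument_case: Grey instrument case, 150 (x) x 190 (y) x 60 mm high, fixed to the bench, turned a little either way. Origin: centre of its underside on the bench; z up.
- hinge_block (a joint): Travel (m) of the hinge block on top of the case: 0 = 8 mm proud with a yellow band showing below it, 0.008 = fully home on a hard stop. Slides straight down against about 6 N of friction and stays where left; starts between 0 and 0.003. Block: base 80 x 100 x 12 mm, turned with the case, carrying the press pad and two knuckles (point hinge_axis).
- press_pad (a point): Centre of the top face of the blue press pad on the hinge block, 30 (x) x 40 (y) mm, level; 39 mm along the block's +x from the knuckle axis and 8 mm lower than it. Its axes are the block's.
- hinge_axis (a point): On the axis of the block's two knuckles, midway between them; moves with the block. y along the holes, z up, x towards the pad. Knuckles: 18 mm diameter, 10 mm holes, 25 mm long, 31 mm gap between (y -15.5 to +15.5). In the gap a 90 degree V notch, open upward, symmetric about the axis, its sides rising to 1 mm below the axis, carries an 18 mm knuckle exactly on the axis.
- leaf: The matching leaf, aluminium, about 0.2 kg: one knuckle below, 18 mm diameter, 26 mm long, 10 mm hole; above it a plate 8 mm thick (x), 70 wide (y), from 12 to 66 mm above the hole axis. Origin: middle of the hole; y along it, z up the plate; same either way round. Starts upright in its holder, hole axis 20 mm above the bench, plate free from 31 mm above the axis. Grip across the 8 mm from above.
- holder_a: Black slotted holder, fixed, that holds the aluminium leaf: base 60 (x) x 110 (y) x 6 mm, two end posts 50 mm high and 30 mm thick (x) at y from 20 to 42 mm either side, slots 9.5 mm wide along y and 18 mm deep, open upward. Origin: centre of its underside; z up. The leaf lifts straight up out of it.
- holder_b: Identical holder that holds the brass leaf; the two holders may stand in either place.
- twin_leaf: Brass leaf of the same plate size with two short knuckles: the wrong one, leave it. Origin as for the leaf.
- jar_a: Small clear jar with green lid, 64 mm diameter, 55 mm high, on the far part of the bench; leave it. Origin: underside.
- jar_b: Amber jar with green lid, 64 mm diameter, 55 mm high; leave it. Origin: underside.
- hinge_pin: Steel hinge pin 8 mm diameter, 90 mm long, lying in a low white tray; leave it. Origin: under its middle.
- screwdriver: Screwdriver with red handle, 170 mm, lying on the bench; leave it.
- pliers: Small pliers with black handles, 150 mm, lying on the bench; leave them.
Mind the look-alikes: they are no part of the job. Several things have the shape of the leaf; the one meant has the colours described above.

How it is judged:
By the outcome, as a careful person would: the job done as asked, in the order asked, and still so for the second after the job is handed in, while the arm keeps its last pose, push and grip.
It also fails if it takes over 54 s, if anything falls off the work surface, if the arm or the gripper's body presses on something with over 40 N, if the wrist force passes 120 N, or if a joint passes its speed limit or range.

## Working session

There is one attempt and no reset: what is moved stays moved. The work goes in short steps, Python scripts to look and compute and a tool call to move; the robot and the scene stay as the last step left them, time stands still between calls to the robot, and variables do not carry over. Pictures are saved under pics/ and viewed, at most 10 in all, crops included, and the job is handed in when it is done.

Besides the shell and the picture viewer there is one more tool, called after "Call:" by a JSON object that holds its "api" and its "payload". move_arm: Moves the arm, as the interface text tells. Its arguments: {"type":"object","properties":{"motion":{"type":"array","items":{"type":"array","items":{"type":"number"}}},"grip_force":{"type":"number"}},"required":["motion"]}

```bash
mkdir -p pics; cat > h.py <<'E'
import numpy as np, cv2
from rig import sensors, grab_frame, camera_params, order
def world(name,d,P=None):
    P=P or camera_params(name);K=np.array(P["camera_matrix"]);T=np.array(P["world_from_camera"])
    v,u=np.mgrid[:d.shape[0],:d.shape[1]]
    p=np.stack([(u-K[0,2])/K[0,0]*d,(v-K[1,2])/K[1,1]*d,d],-1)
    return p@T[:3,:3].T+T[:3,3]
E
python3 - <<'E'
from h import *
for n in("scene","side"):
    p,d=grab_frame(n);cv2.imwrite(f"pics/{n}0.png",p[...,::-1]);np.savez(f"/tmp/{n}0.npz",p=p,w=world(n,d),d=d)
    print(n,np.round(camera_params(n)["world_from_camera"],3).tolist(),(d>0).mean())
print(sensors.sense())
E
```

```text
scene [[-0.464, 0.708, -0.533, 1122.647], [0.886, 0.369, -0.281, 192.844], [-0.003, -0.603, -0.798, 847.185], [0.0, 0.0, 0.0, 1.0]] 0.9960123697916666
side [[0.965, -0.18, 0.19, 358.443], [-0.261, -0.679, 0.687, -928.106], [0.005, -0.712, -0.702, 953.479], [0.0, 0.0, 0.0, 1.0]] 0.9961197916666666
{'clock': 0.1, 'qpos': array([-2.38291599e-03,  3.53590183e-01,  1.63402060e+00,  3.07202780e-07,
        1.15520708e+00, -2.39841364e-03]), 'qvel': array([ 2.55457767e-04, -1.85752402e-03, -3.30765290e-03, -1.02051813e-03,
       -2.87319493e-05,  3.76018325e-04]), 'joint_efforts': array([ 4.27485766e-04, -6.06356549e+01, -3.42817569e+01, -7.40920814e-05,
        3.91241178e-03, -4.99377973e-05]), 'eef_pos': array([6.24592768e+02, 1.17456684e-02, 2.30646461e+02]), 'tcp_rot': array([-3.14036745e+00, -3.21944232e-06,  1.57081170e+00]), 'contact_force': array([ 0.35374006, -0.37239246, -1.13330858]), 'wrist_torque': array([0.02161084, 0.01868857, 0.00479209]), 'grasp_force': 0.0, 'opening': 0.9957256727200691}
```

View pics/scene0.png

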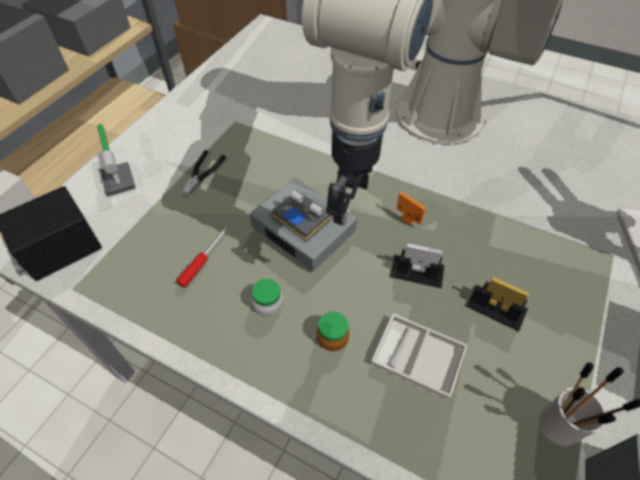

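View pics/side0.png

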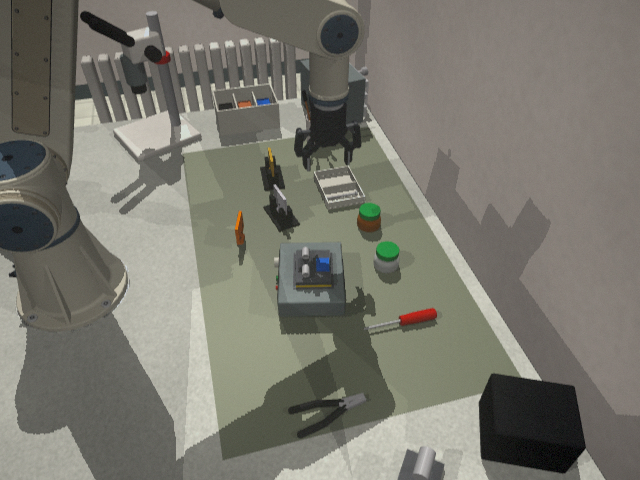

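The scene view shows the case at about (303,222) with its blue pad at (293,215), the aluminium leaf at (422,258) and the brass leaf at (507,293). The side view shows the pad at (322,265) and the aluminium leaf at (279,203).

```bash
python3 - <<'E'
from h import *
boxes={"scene":dict(blue=(270,195,320,235),case=(240,170,365,275),leaf=(385,235,455,290)),"side":dict(blue=(310,250,340,280),case=(265,235,360,325),leaf=(260,178,302,235))}
for n in boxes:
    f=np.load(f"/tmp/{n}0.npz");p,w=f["p"],f["w"];hsv=cv2.cvtColor(p,cv2.COLOR_RGB2HSV)
    def sub(k): x0,y0,x1,y1=boxes[n][k];return hsv[y0:y1,x0:x1].reshape(-1,3).astype(int),w[y0:y1,x0:x1].reshape(-1,3)
    h,q=sub("blue");m=(abs(h[:,0]-112)<12)&(h[:,1]>150);b=q[m]
    print(n,"blue",m.sum(),np.median(b,0).round(1),np.percentile(b[:,2],[10,50,90]).round(1))
    t=b[abs(b[:,2]-np.percentile(b[:,2],60))<3];r=cv2.minAreaRect(t[:,:2].astype(np.float32));print(" padrect",r,t[:,2].mean())
    h,q=sub("case");m=abs(q[:,2]-60)<3;c=q[m];r=cv2.minAreaRect(c[:,:2].astype(np.float32));print(" caserect",r,m.sum(),np.median(c[:,2]))
    # knuckles
    m=(q[:,2]>(t[:,2].mean()+4))&(q[:,2]<t[:,2].mean()+22)&(np.hypot(*(q[:,:2]-r[0]).T)<70);k=q[m];print(" kn",m.sum(),k.mean(0).round(1),np.percentile(k[:,2],[50,98]).round(1)); print(cv2.minAreaRect(k[:,:2].astype(np.float32)))
    h,q=sub("leaf");m=(q[:,2]>56)&(q[:,2]<95);k=q[m];print(" leaf",m.sum(),k.mean(0).round(1),k[:,2].max());print(cv2.minAreaRect(k[:,:2].astype(np.float32)))
    m=(q[:,2]>82)&(q[:,2]<90);k=q[m];print(" leaftop",m.sum(),k.mean(0).round(1));print(cv2.minAreaRect(k[:,:2].astype(np.float32)))
E
```

```text
scene blue 200 [ 575.1 -147.6   81.9] [79.9 81.9 83.7]
 padrect ((574.6614990234375, -147.36306762695312), (39.883506774902344, 30.202075958251953), 75.41773986816406) 81.8573008510681
 caserect ((549.099365234375, -140.18577575683594), (190.1264190673828, 151.34869384765625), 76.53124237060547) 2532 60.26738655293133
 kn 265 [ 539.5 -137.3   93.1] [ 93.7 100. ]
((537.281982421875, -138.26844787597656), (81.94632720947266, 32.17660903930664), 73.46774291992188)
 leaf 415 [533.7 128.9  75.1] 89.0609506481884
((531.2701416015625, 128.1768341064453), (12.502875328063965, 69.6185302734375), 12.562739372253418)
 leaftop 144 [532.2 128.7  85.7]
((531.2600708007812, 128.04725646972656), (12.40300464630127, 68.89574432373047), 12.989378929138184)
side blue 160 [ 574.4 -146.9   80.9] [78.9 80.9 83. ]
 padrect ((573.7835693359375, -146.68215942382812), (40.884029388427734, 27.859832763671875), 75.38799285888672) 81.16257090346835
 caserect ((547.6113891601562, -142.49612426757812), (192.10267639160156, 149.07974243164062), 76.50586700439453) 2325 59.48202132460642
 kn 210 [ 536.  -141.6   92.7] [94.1 99.7]
((536.0125122070312, -141.23574829101562), (86.0115737915039, 29.77448272705078), 75.68948364257812)
 leaf 150 [530.4 121.1  75.6] 90.35603317161622
((530.7593994140625, 126.90608215332031), (10.481231689453125, 72.35197448730469), 12.64797306060791)
 leaftop 56 [531.  124.1  85.3]
((530.8827514648438, 126.85028076171875), (9.761964797973633, 70.62844848632812), 10.66622543334961)
```

Call:
{"api": "move_arm", "payload": {"motion": [[0,0,0,-0.05,-0.016,0.02,0],[0,0,0,-0.1,-0.032,0.05,0],[0,0,0,-0.148,-0.047,0.08,0],[0,0,0,-0.148,-0.047,0.12,0],[0,0,0,-0.148,-0.047,0.135,0],[0,0,0,-0.148,-0.047,0.135,0],[0,0,0,-0.148,-0.047,0.135,0]], "grip_force": 40}}

```text
clock: 0.98
eef_pos: [579.1, -147.6, 97.6]
tcp_rot: [3.14, 0.0, 1.572]
contact_force: [0.9, -0.1, 0.4]
opening: 0.003
grasp_force: 0.0
```

Call:
{"api": "move_arm", "payload": {"motion": [[0,0,0,0,0,0.008,0],[0,0,0,0,0,0.014,0],[0,0,0,0,0,0.016,0],[0,0,0,0,0,0.018,0],[0,0,0,0,0,0.019,0],[0,0,0,0,0,0.019,0]]}}

```text
clock: 1.72
eef_pos: [578.1, -147.8, 77.4]
tcp_rot: [3.141, -0.0, 1.571]
contact_force: [-0.4, 3.2, 3.3]
opening: -0.001
grasp_force: 2.0
```

Call:
{"api": "move_arm", "payload": {"motion": [[0,0,0,0,0,0.001,0],[0,0,0,0,0,0.002,0],[0,0,0,0,0,0.003,0],[0,0,0,0,0,0.003,0]]}}

```text
clock: 2.22
eef_pos: [578.3, -147.9, 75.8]
tcp_rot: [3.141, -0.0, 1.571]
contact_force: [-5.3, 4.7, 20.8]
opening: 0.004
grasp_force: 10.1
```

Call:
{"api": "move_arm", "payload": {"motion": [[0,0,0,0,0,0.0005,0],[0,0,0,0,0,0.001,0],[0,0,0,0,0,0.001,0]]}}

```text
clock: 2.6
eef_pos: [578.3, -147.9, 75.7]
tcp_rot: [3.141, -0.0, 1.571]
contact_force: [-8.0, 5.8, 29.3]
opening: -0.001
grasp_force: 14.7
```

Careful with the scale: turns go in shares of pi rad. That gives: -0.22 rad is -0.07.

Call:
{"api": "move_arm", "payload": {"motion": [[0,0,0,0,0,-0.03,0],[0,0,0,0.02,0,-0.08,0.03],[0,0,-0.0159,0.07,-0.008,-0.107,0.03],[0,0,-0.0318,0.13,-0.016,-0.107,0.03],[0,0,-0.0477,0.19,-0.03,-0.107,0.03],[0,0,-0.07,0.24,-0.047,-0.107,0.03],[0,0,-0.07,0.275,-0.047,-0.107,0.03],[0,0,-0.07,0.275,-0.047,-0.107,0.03]]}}

```text
clock: 3.6
eef_pos: [530.8, 128.8, 180.0]
tcp_rot: [3.142, 0.0, 1.794]
contact_force: [-0.5, -0.2, 0.5]
opening: 0.347
grasp_force: 0.0
```

```bash
cat > m.py <<'E'
from h import *
import sys
tag=sys.argv[1]
print(sensors.sense()["eef_pos"],sensors.sense()["tcp_rot"],sensors.sense()["clock"])
P=camera_params("wrist");im,d=grab_frame("wrist");np.savez(f"/tmp/wrist{tag}.npz",p=im,w=world("wrist",d,P),d=d)
print(np.round(P["world_from_camera"],3).tolist())
s,ds=grab_frame("side");np.savez(f"/tmp/side{tag}.npz",p=s,w=world("side",ds))
c,dc=grab_frame("scene");np.savez(f"/tmp/scene{tag}.npz",p=c,w=world("scene",dc))
cv2.imwrite(f"pics/{tag}.png",np.hstack([cv2.resize(im,(400,300)),cv2.resize(s[225:330,250:390],(400,300))])[...,::-1])
E
python3 m.py a; python3 - <<'E'
from h import *
for n,bx in (("scene",(270,195,320,235)),("side",(310,250,340,280))):
    f=np.load(f"/tmp/{n}a.npz");x0,y0,x1,y1=bx
    h=cv2.cvtColor(f["p"],cv2.COLOR_RGB2HSV)[y0:y1,x0:x1].reshape(-1,3).astype(int);q=f["w"][y0:y1,x0:x1].reshape(-1,3)
    b=q[(abs(h[:,0]-112)<12)&(h[:,1]>150)];t=b[abs(b[:,2]-np.percentile(b[:,2],60))<3]
    print(n,len(b),t[:,2].mean(),cv2.minAreaRect(t[:,:2].astype(np.float32)))
E
```

```text
[530.76348682 128.75106112 180.01063106] [3.14155602e+00 2.13523755e-04 1.79387006e+00] 3.6
[[0.975, 0.213, 0.058, 515.641], [0.221, -0.941, -0.257, 193.773], [-0.001, 0.264, -0.965, 322.972], [0.0, 0.0, 0.0, 1.0]]
scene 192 76.33605052267586 ((575.0887451171875, -147.45455932617188), (39.01713180541992, 30.120845794677734), 78.16661834716797)
side 167 75.06124385149175 ((573.6044921875, -147.19253540039062), (41.31332778930664, 27.905296325683594), 75.1734848022461)
```

View pics/a.png

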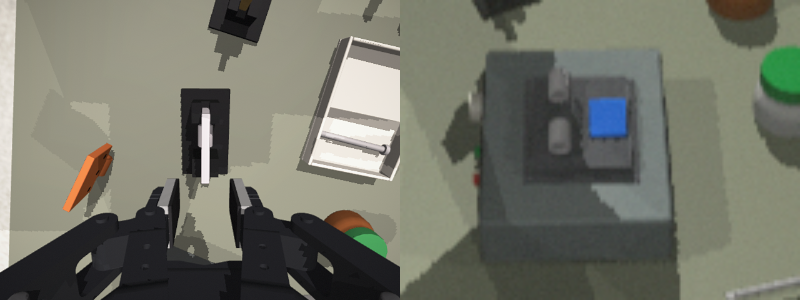

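The wrist view (left half) shows the bright plate upright in its holder at about (205,145), nearly centred between the fingers. The side crop (right half) shows the block down with no yellow band, pad at (608,117).

```bash
python3 - <<'E'
from h import *
f=np.load("/tmp/wrista.npz");w=f["w"];p=f["p"].astype(int)
for lo,hi in((83,89),(70,90)):
    m=(w[...,2]>lo)&(w[...,2]<hi)&(np.hypot(w[...,0]-531,w[...,1]-127.5)<45)
    m=cv2.morphologyEx(m.astype(np.uint8),cv2.MORPH_OPEN,np.ones((3,3)))>0
    k=w[m];print(m.sum(),k.mean(0).round(1),cv2.minAreaRect(k[:,:2].astype(np.float32)))
# holder base z~6
m=(abs(w[...,2]-50)<3)&(np.hypot(w[...,0]-531,w[...,1]-127.5)<60);k=w[m];print("posts",m.sum(),cv2.minAreaRect(k[:,:2].astype(np.float32)))
m=(abs(w[...,2]-6)<4)&(p.max(-1)<60)&(np.hypot(w[...,0]-531,w[...,1]-127.5)<75);k=w[m];print("base",m.sum(),cv2.minAreaRect(k[:,:2].astype(np.float32)))
E
```

```text
1496 [530.5 131.4  86.3] ((531.0077514648438, 129.76930236816406), (7.81746768951416, 70.29930114746094), 12.612545013427734)
1525 [530.3 132.   86.1] ((530.9807739257812, 129.76931762695312), (7.904548645019531, 70.29662322998047), 12.738469123840332)
posts 1942 ((530.9899291992188, 129.25521850585938), (30.018619537353516, 84.84233093261719), 12.502046585083008)
base 5933 ((531.53515625, 126.33113098144531), (59.86899948120117, 115.68568420410156), 12.514348983764648)
```

Call:
{"api": "move_arm", "payload": {"motion": [[0,0,0,0,0,0.05,0.03],[0,0,0,0,0,0.085,0.03],[0,0,0,0,0,0.11,0.03],[0,0,0,0,0,0.126,0.03],[0,0,0,0,0,0.126,0.03],[0,0,0,0,0,0.126,0.0],[0,0,0,0,0,0.126,0.0],[0,0,0,0,0,0.126,0.0]], "grip_force": 50}}

```text
clock: 4.75
eef_pos: [532.0, 127.1, 55.3]
tcp_rot: [3.139, 0.0, 1.791]
contact_force: [1.3, -1.1, 4.8]
opening: 0.082
grasp_force: 50.4
```

Call:
{"api": "move_arm", "payload": {"motion": [[0,0,0,0,0,0,0],[0,0,0,0,0,0,0],[0,0,0,0,0,0,0]]}}

```text
clock: 5.12
eef_pos: [532.0, 127.1, 55.3]
tcp_rot: [3.139, 0.0, 1.791]
contact_force: [0.9, -1.2, 7.0]
opening: 0.085
grasp_force: 50.7
```

Call:
{"api": "move_arm", "payload": {"motion": [[0,0,0,0,0,-0.01,0],[0,0,0,0,0,-0.035,0],[0,0,0,0,0,-0.08,0],[0,0,0,0,0,-0.13,0],[0,0,0,0,0,-0.14,0],[0,0,0,0,0,-0.14,0]]}}

```text
clock: 5.88
eef_pos: [530.6, 127.0, 194.5]
tcp_rot: [3.141, -0.0, 1.791]
contact_force: [0.2, 0.5, -3.4]
opening: 0.083
grasp_force: 50.4
```

Scaled: 0.456 rad is 0.1451.

Call:
{"api": "move_arm", "payload": {"motion": [[0,0,0.0255,-0.045,-0.009,0,0],[0,0,0.0509,-0.1,-0.02,0,0],[0,0,0.0764,-0.15,-0.03,0,0],[0,0,0.1019,-0.2,-0.04,0,0],[0,0,0.1273,-0.24,-0.048,0,0],[0,0,0.1451,-0.26,-0.052,0,0],[0,0,0.1451,-0.26,-0.052,0,0],[0,0,0.1451,-0.26,-0.052,0,0]]}}

```text
clock: 6.88
eef_pos: [536.5, -137.0, 193.5]
tcp_rot: [-3.14, -0.001, 1.336]
contact_force: [-1.5, -0.8, -2.8]
opening: 0.082
grasp_force: 50.3
```

```bash
python3 m.py b; python3 - <<'E'
from h import *
f=np.load("/tmp/wristb.npz");cv2.imwrite("pics/b2.png",f["p"][...,::-1])
E
```

```text
[ 536.5223299  -136.97941391  193.51861051] [-3.13994139e+00 -5.67625121e-04  1.33589945e+00] 6.875
[[0.973, -0.224, -0.063, 551.782], [-0.233, -0.938, -0.255, -72.289], [-0.002, 0.263, -0.965, 336.502], [0.0, 0.0, 0.0, 1.0]]
```

View pics/b2.png

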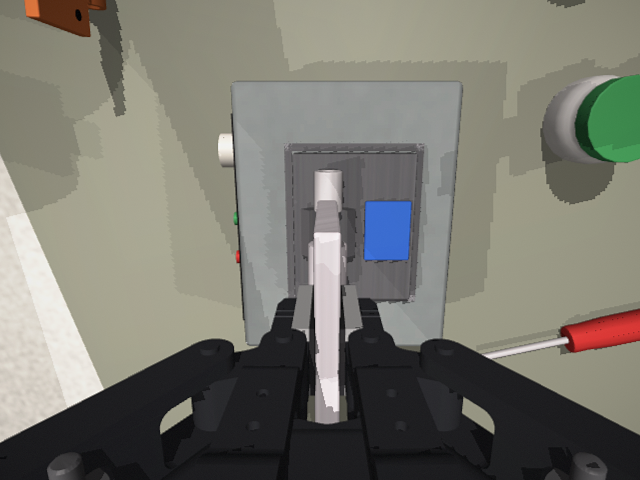

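View pics/b.png

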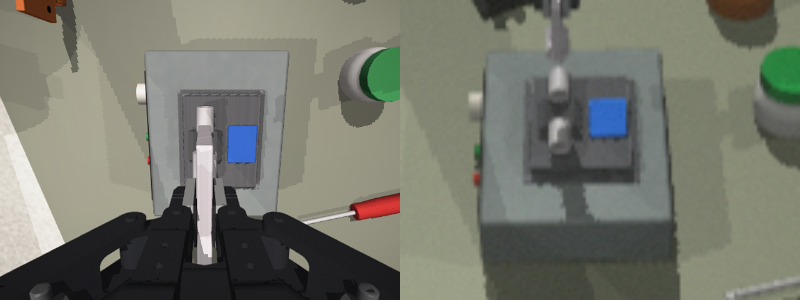

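The wrist view shows the leaf held above the block, its plate along the knuckle line near column 327. The far knuckle is at (328,185) and the blue pad at (388,231), both clear to measure.

```bash
python3 - <<'E'
from h import *
f=np.load("/tmp/wristb.npz");w=f["w"];p=f["p"];h=cv2.cvtColor(p,cv2.COLOR_RGB2HSV).astype(int)
W=w.reshape(-1,3)
b=w[(abs(h[...,0]-112)<12)&(h[...,1]>150)&(abs(w[...,2]-76)<4)]
r=cv2.minAreaRect(b[:,:2].astype(np.float32));print("pad",r,b[:,2].mean())
m=(abs(W[:,2]-60)<2.5)&(np.hypot(W[:,0]-548,W[:,1]+141)<125);print("case",cv2.minAreaRect(W[m][:,:2].astype(np.float32)))
for a in(-13.3,):
    a=np.radians(a);R=np.array([[np.cos(a),np.sin(a)],[-np.sin(a),np.cos(a)]])
    c=R@np.array(r[0]);L=np.c_[(w[...,:2]@R.T-c)+[39,0],w[...,2]].reshape(480,640,3)if 0 else None
    L=np.dstack([(w[...,:2]@R.T)-c+np.array([39,0]),w[...,2]])
    tcp=R@np.array([536.52,-136.98])-c+[39,0];print("tcp in block xy",tcp)
    g=lambda lo,hi,c0,c1,r0,r1:L[r0:r1,c0:c1][(L[r0:r1,c0:c1,2]>lo)&(L[r0:r1,c0:c1,2]<hi)]
    k=g(78,98,305,350,160,215);print("far knuckle",len(k),k.min(0),k.max(0))
    t=k[k[:,2]>k[:,2].max()-1.5];print("  ridge",t.mean(0),np.median(k[k[:,2]>88][:,0]))
    q=g(195,245,300,350,190,430);print("plate top",len(q))
    t=q[abs(q[:,2]-np.percentile(q[:,2],90))<3]
    for z0 in np.arange(150,240,8):
        s=q[(q[:,2]>=z0)&(q[:,2]<z0+8)]
        if len(s)>20:print(z0,len(s),s.min(0).round(1),s.max(0).round(1),s.mean(0).round(1))
    for lo in np.arange(140,230,10):
        s=g(lo,lo+10,300,350,190,430)
        if len(s)>20:print("z",lo,len(s),np.percentile(s,2,axis=0).round(1),np.percentile(s,98,axis=0).round(1))
    t=g(221,232,300,350,190,430)
    if len(t)>20:print("rect",cv2.minAreaRect(t[:,:2].astype(np.float32)))
E
```

```text
pad ((574.5551147460938, -145.8225555419922), (40.087608337402344, 30.58851432800293), 76.66220092773438) 76.29806007522453
case ((547.8482666015625, -139.5707550048828), (188.69004821777344, 149.26995849609375), 76.53560638427734)
tcp in block xy [-0.04919767 -0.14457992]
far knuckle 1081 [-14.7017679   11.96700468  78.07965085] [13.45948642 40.48104409 94.908862  ]
  ridge [-0.19952214 32.48978533 93.76645207] 0.03757641730624073
plate top 8219
190 46 [-10.3  10.  195.1] [  6.8  37.7 198. ] [ -0.7  33.3 196.6]
198 310 [-10.2  10.3 198. ] [  7.5  37.8 206. ] [ -1.6  20.7 202. ]
206 371 [ -9.7   9.9 206. ] [  7.1  37.7 214. ] [ -1.5  20.8 210. ]
214 421 [ -9.2  10.3 214. ] [  6.7  37.8 222. ] [ -1.3  21.  218.1]
222 5234 [ -8.6 -27.  222. ] [  6.3  37.9 230. ] [ -0.6   8.6 224.6]
230 1113 [ -8.1 -11.3 230. ] [  5.9  12.5 238. ] [ -0.8   2.  231.9]
238 724 [ -7.7 -11.6 238. ] [  5.6  12.6 245. ] [ -2.2   0.7 241.1]
z 150 86 [ -9.6  -3.3 154.8] [  8.3  15.6 159.9]
z 160 397 [ -9.2  -2.7 160.2] [  7.7  15.4 165.1]
z 170 76 [ -4.4  36.9 171.5] [  3.2  37.7 179.6]
z 180 105 [ -4.2  36.7 180.5] [  3.3  37.6 189.9]
z 190 177 [ -9.9  10.5 190.5] [  7.1  37.7 199.9]
z 200 418 [ -9.7  10.4 200.2] [  7.   37.6 209.8]
z 210 500 [ -9.   10.4 210.3] [  6.5  37.7 219.8]
z 220 5342 [ -6.5 -24.6 222. ] [  4.3  37.1 228. ]
rect ((-0.558133602142334, 5.497406005859375), (14.965502738952637, 64.64400482177734), 6.536099910736084)
```

Call:
{"api": "move_arm", "payload": {"motion": [[0,0,0,-0.0026,0.0005,0.01,0],[0,0,0,-0.0026,0.0005,0.03,0],[0,0,0,-0.0026,0.0005,0.045,0],[0,0,0,-0.0026,0.0005,0.053,0],[0,0,0,-0.0026,0.0005,0.053,0],[0,0,0,-0.0026,0.0005,0.053,0]]}}

```text
clock: 7.78
eef_pos: [537.3, -140.8, 141.7]
tcp_rot: [3.141, 0.0, 1.335]
contact_force: [0.7, -0.5, -3.0]
opening: 0.083
grasp_force: 50.3
```

```bash
cat > q.py <<'E'
from h import *
import sys
s=sensors.sense();print(s["eef_pos"],s["tcp_rot"],s["contact_force"],s["clock"]);tz=s["eef_pos"][2]
P=camera_params("wrist");p,d=grab_frame("wrist");w=world("wrist",d,P);h=cv2.cvtColor(p,cv2.COLOR_RGB2HSV).astype(int)
b=w[(abs(h[...,0]-112)<12)&(h[...,1]>150)&(abs(w[...,2]-76)<4)]
r=cv2.minAreaRect(b[:,:2].astype(np.float32));print("pad",r,b[:,2].mean())
a=np.radians(-13.4);R=np.array([[np.cos(a),np.sin(a)],[-np.sin(a),np.cos(a)]]);c=R@np.array(r[0])
L=np.dstack([(w[...,:2]@R.T)-c+np.array([39,0]),w[...,2]])[:,280:370].reshape(-1,3)
def rep(n,lo,hi,y0,y1):
    s=L[(L[:,2]>lo)&(L[:,2]<hi)&(abs(L[:,0])<12)&(L[:,1]>y0)&(L[:,1]<y1)]
    if len(s)>5:print(n,len(s),np.percentile(s,[1,50,99],axis=0).round(1).tolist())
rep("plate end",tz-15,tz+10,28,45);rep("plate top",tz+26,tz+34,15,45);rep("leaf knuckle",tz-45,tz-26.5,-10,18);rep("far knuckle",84,96,14,45)
sd,_=grab_frame("side");cv2.imwrite(f"pics/{sys.argv[1]}.png",np.hstack([cv2.resize(p[100:400,170:490],(400,300)),cv2.resize(sd[215:305,265:385],(400,300),interpolation=cv2.INTER_CUBIC)])[...,::-1])
E
python3 q.py c
```

```text
[ 537.27469408 -140.80963131  141.73528424] [3.14085149e+00 1.66297762e-05 1.33485825e+00] [ 0.68042503 -0.49985032 -2.98031472] 7.775
pad ((574.2859497070312, -146.46287536621094), (41.27669143676758, 30.503299713134766), 77.69593048095703) 76.30854430045054
plate end 296 [[-2.7, 33.6, 126.9], [1.3, 34.5, 140.8], [5.1, 34.7, 151.6]]
plate top 1876 [[-2.8, 15.2, 168.5], [1.0, 25.7, 172.6], [5.1, 34.6, 174.0]]
leaf knuckle 482 [[-7.8, -6.1, 104.4], [7.5, 4.5, 111.1], [10.1, 12.6, 113.7]]
far knuckle 1267 [[-9.0, 16.9, 84.4], [-1.4, 33.3, 91.1], [8.8, 41.0, 94.1]]
```

Call:
{"api": "move_arm", "payload": {"motion": [[0,0,0,0.0008,-0.0012,0,0],[0,0,0,0.0008,-0.0012,0.004,0],[0,0,0,0.0008,-0.0012,0.008,0],[0,0,0,0.0008,-0.0012,0.012,0],[0,0,0,0.0008,-0.0012,0.015,0],[0,0,0,0.0008,-0.0012,0.015,0],[0,0,0,0.0008,-0.0012,0.015,0]]}}

```text
clock: 8.75
eef_pos: [536.0, -139.7, 126.3]
tcp_rot: [3.141, 0.0, 1.335]
contact_force: [0.5, -0.6, -2.5]
opening: 0.084
grasp_force: 50.3
```

```bash
python3 q.py d
```

```text
[ 535.97263541 -139.69661625  126.33879993] [3.14148618e+00 7.11598810e-06 1.33480436e+00] [ 0.45218619 -0.64792436 -2.4920564 ] 8.75
pad ((574.3095703125, -145.94142150878906), (40.77508544921875, 30.267597198486328), 77.32547760009766) 76.30458917384227
plate end 292 [[-4.1, 34.0, 111.7], [-0.1, 34.8, 125.5], [3.7, 35.1, 136.2]]
plate top 1893 [[-4.2, 15.2, 153.1], [-0.4, 25.8, 157.2], [3.7, 34.9, 158.6]]
leaf knuckle 1009 [[-11.9, -9.3, 81.4], [6.1, 4.8, 88.9], [11.9, 17.5, 98.0]]
far knuckle 1294 [[-8.9, 16.3, 84.5], [0.4, 33.8, 90.5], [8.7, 40.5, 94.1]]
```

View pics/d.png

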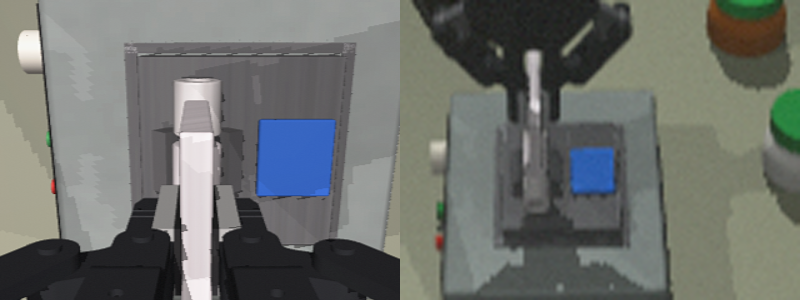

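The wrist crop shows the leaf knuckle in line with the far knuckle (198,100), and the plate centred over it. The side crop shows the leaf at (533,130), entering the gap.

Call:
{"api": "move_arm", "payload": {"motion": [[0,0,0,0,0.0001,0.002,0],[0,0,0,0,0.0001,0.004,0],[0,0,0,0,0.0001,0.006,0],[0,0,0,0,0.0001,0.006,0],[0,0,0,0,0.0001,0.006,0]]}}

```text
clock: 9.48
eef_pos: [536.0, -139.7, 120.3]
tcp_rot: [3.142, 0.0, 1.335]
contact_force: [0.1, -0.3, -2.3]
opening: 0.083
grasp_force: 50.3
```

Call:
{"api": "move_arm", "payload": {"motion": [[0,0,0,0,0,0.0005,0],[0,0,0,0,0,0.001,0],[0,0,0,0,0,0.001,0],[0,0,0,0,0,0.001,0]]}}

```text
clock: 9.98
eef_pos: [536.2, -139.7, 119.4]
tcp_rot: [3.141, 0.0, 1.335]
contact_force: [1.3, -0.1, -2.1]
opening: 0.086
grasp_force: 50.5
```

Call:
{"api": "move_arm", "payload": {"motion": [[0,0,0,0,0.0001,0.0003,0],[0,0,0,0,0.0002,0.0006,0],[0,0,0,0,0.0002,0.0006,0],[0,0,0,0,0.0002,0.0006,0]]}}

```text
clock: 10.48
eef_pos: [536.4, -139.8, 119.2]
tcp_rot: [3.141, 0.0, 1.335]
contact_force: [-1.4, -0.3, 5.0]
opening: 0.085
grasp_force: 51.8
```

Call:
{"api": "move_arm", "payload": {"motion": [[0,0,0,0,0.0001,0.0003,0],[0,0,0,0,0.0001,0.0006,0],[0,0,0,0,0.0001,0.0006,0],[0,0,0,0,0.0001,0.0006,0]]}}

```text
clock: 10.98
eef_pos: [536.4, -139.9, 119.2]
tcp_rot: [3.141, 0.0, 1.335]
contact_force: [-3.0, 0.5, 11.5]
opening: 0.084
grasp_force: 52.6
```

Call:
{"api": "move_arm", "payload": {"motion": [[0,0,0,0,-0.0002,0,0],[0,0,0,0,-0.0003,-0.0002,0],[0,0,0,0,-0.0003,-0.0002,0],[0,0,0,0,-0.0003,-0.0002,0]]}}

```text
clock: 11.48
eef_pos: [536.4, -139.8, 119.2]
tcp_rot: [3.141, 0.0, 1.335]
contact_force: [-1.6, 1.2, 8.7]
opening: 0.088
grasp_force: 52.0
```

```bash
python3 q.py e
```

```text
[ 536.36646863 -139.79360951  119.17030629] [3.14069911e+00 2.89526272e-05 1.33481024e+00] [-1.58284398  1.24149575  8.71076441] 11.475
pad ((574.2117309570312, -146.0026092529297), (40.476348876953125, 30.04467010498047), 76.18122863769531) 76.29258612660742
plate end 289 [[-3.7, 34.0, 104.5], [0.0, 34.8, 117.9], [4.1, 35.2, 128.8]]
plate top 1900 [[-3.8, 15.2, 146.1], [0.1, 25.9, 150.1], [4.1, 35.0, 151.5]]
leaf knuckle 1250 [[-11.9, -7.8, 77.0], [-6.3, 5.8, 83.3], [11.9, 17.5, 90.8]]
far knuckle 1342 [[-8.8, 16.4, 84.5], [-0.0, 34.1, 90.3], [8.9, 40.6, 93.8]]
```

View pics/e.png

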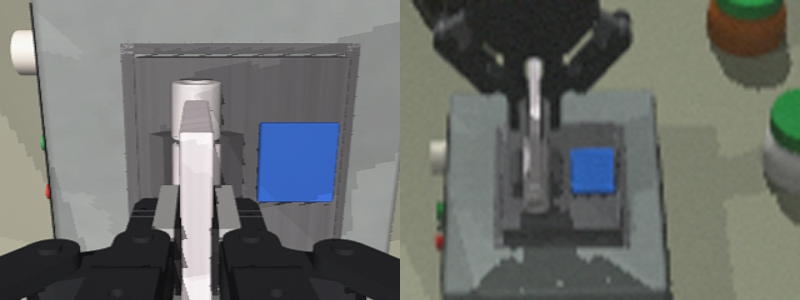

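The wrist crop shows the leaf's knuckle seated in line with the far knuckle (196,105), plate upright. The plate top puts the leaf's hole axis at 84.1 mm, against 84.3 mm for the hinge axis; sideways it is within 0.3 mm, and the block is still home.

```bash
python3 -c "
from rig import order;print(order.sign_off())"
```

```text
the job is handed in; nothing more can be done
None
```

I pressed the hinge block fully home, then seated the aluminium leaf in the notch with the holes lined up to within about 0.3 mm; the gripper is still holding it there, and I handed the job in at about 11.5 s.

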